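# Dress the bench polisher

### The job

Open the hood of the small bench polisher: press its front snap tab in towards the machine and, while it is pressed, lift the hood by the tab's ledge, then tip it right back until it rests open; do not force the hood up against its catch. Then slide the polishing wheel (hub up) and after it the clamping collar down the spindle, each fully home: the wheel flat on the platter, the collar flat on the wheel's hub. Leave everything else on the bench where it is.

Things in the scene. Friction and masses are not known exactly. Their poses are not given: they have to be found in the camera images.
- machine: The polisher, fixed: grey base under a hinged hood. Origin on the bench; own x runs from its front (snap tab, roughly facing the robot) to its back, z up. In this frame (mm) the base spans x -70..90, y -85..85, height 0..60; the shut hood covers the same area, height 62..150. Catch: a steel bar on the front, x -98..-87, y -36..36, height 35..43.
- hinge (a point): On the hood's hinge line (along the machine's y), in its middle: machine x = 90, y = 0, 62 mm above the bench. Axes parallel to the machine's.
- hood (a joint): Hood angle in rad: 0 shut, 1.9 fully open, leaning back on its stop. Positive swings its front up and back. About 3 N at the front lift it (0.4 kg). Let go below about 0.9 rad it falls shut, beyond about 1.2 rad it falls open by itself. The catch stops it at about 0.02 rad unless the tab is pressed.
- tab (a joint): Bend of the snap tab in rad: 0 free, 0.11 pressed in to its stop. Its barb (outward, at its lower end) sits under the catch bar. It is free of the bar from 0.065 rad: about 4 mm and 5 N just below the ledge; the stop is at about 6.5 mm and 7 N there. Keep it pressed until the hood has risen 0.1 rad; then the barb is above the bar and the tab may spring back.
- tab_face (a point): Middle of the tab's outer face, 18 mm below the ledge's underside: where to press, towards the machine (its +x). The tab is a springy upright strip 40 mm wide, 4 mm thick, in front of the hood's front wall, hung from a root 62 mm above this point. When shut this point is at machine x = -86, 76 mm above the bench. Moves with tab and hood.
- ledge (a point): Middle of the underside of the tab's thumb ledge, a shelf 40 mm wide (y), 8 mm thick, sticking out 10 mm from the tab's outer face; when shut at machine x = -91, 94 mm above the bench. A fingertip tilted in from the front can press the tab under the ledge and lift by the ledge; its 40 mm width can also be pinched from above. Free below down to the catch bar (51 mm).
- seat (a point): Centre of the platter's top (disc of radius 60 mm, 66 mm above the bench), at the foot of the spindle: an upright steel rod 18 mm in diameter with a tapered tip, 76 mm tall from here. Machine x = 10, y = 0. Hidden under the shut hood. z up, axes parallel to the machine's.
- wheel_hub (a point): Centre of the polishing wheel's hub, 27 mm above its underside; z along its axis, hub upward. Grey abrasive disc 100 mm in diameter, 12 mm thick, with a metal hub 48 mm in diameter from 12 to 42 mm above the underside; bore 22 mm right through; about 0.35 kg. Lies flat on the bench left or right of the polisher. When home this point is 27 mm above point seat.
- collar_mid (a point): Centre (half-way up) of the clamping collar; z along its axis. A plain metal ring, outer diameter 56 mm, bore 22 mm, 30 mm tall, about 0.2 kg, without a disc; stands on the bench on the other side of the polisher from the wheel. When home on the wheel's hub this point is 57 mm above point seat.
- wax_jar: a glass jar with a metal lid, 60 mm in diameter, 85 mm tall; stands next to the wheel, about 92 mm centre to centre; origin under its centre. Leave it alone.
- sand_block: a cork sanding block, 90 x 60 x 34 mm (x, y, z of its own frame); lies next to the collar, about 95 mm centre to centre; origin under its centre. Leave it alone.
- hammer: a stone-carver's hammer, 240 mm long, lying at the right of the bench. Leave it alone.
- chisel: a steel chisel, 195 mm long, lying at the left of the bench. Leave it alone.
- brush: a dusting brush, 170 mm long, lying across the bench close in front of the robot. Leave it alone.
- offcut: a marble offcut, about 85 x 70 x 65 mm, left of the polisher; origin under its centre. Leave it alone.
- water: a water bottle, 64 mm in diameter, 190 mm tall, right of the polisher; origin under its centre. Leave it alone.
Not all that is in view belongs to the job. What is meant by the part that bears wheel_hub is not turquoise or yellow, and is the smaller of those in its own colour.

How it is judged:
On the way, in this order (a step that is already met when the one before it is completed fails the run):
1. the snap tab is pressed in while the hood lifts past its catch (value of joint tab above 0.05 rad and value of joint hood above 0.035 rad), for 0.02 s.
2. the hood rests tipped right back (value of joint hood above 1.7 rad), for 0.2 s.
3. the wheel is fully home on the platter (z of wheel_hub in the frame of seat between 0.024 and 0.03 m and horizontal distance between wheel_hub and seat below 0.006 m and angle between the z axis of wheel_hub and the z axis of seat, either way round below 0.08 rad and value of joint hood above 1.7 rad), for 0.2 s.
4. the collar is fully home on the wheel's hub (all of step 3 and z of collar_mid in the frame of seat between 0.054 and 0.06 m and horizontal distance between collar_mid and seat below 0.006 m and angle between the z axis of collar_mid and the z axis of seat, either way round below 0.08 rad), for 0.2 s.
At the end, for the whole second after the job is handed in: The hood rests open (beyond 1.7 rad); the wheel lies hub up, flat on the platter round the spindle (height within 3 mm, axis within 6 mm and 0.08 rad of the spindle), the collar likewise flat on its hub, both released (all of step 4); the robot touches nothing.
It fails at once if the hood is forced up against its catch (over 60 N on the barb) (contact force between tab and machine above 60 N).
It fails at once if a bystander (jar, sanding block, hammer, chisel, brush, offcut, bottle) is pushed more than 30 mm out of place (distance of any of wax_jar, sand_block, hammer, chisel, brush, offcut, water from where it was at the start of the episode above 0.03 m).
It also fails if it takes over 72 s, if anything falls off the work surface, if the arm or the gripper's body presses on something with over 40 N, if the wrist force passes 120 N, or if a joint passes its speed limit or range.

### The arm

A 6-joint arm with a two-finger parallel gripper is mounted at the origin on the work surface. World frame = base frame: x ahead of the robot, y to its left, z up, the work surface at z = 0. Lengths are in m, angles in rad, forces in N, time in s.
With the tool pointing down it reaches from about 0.35 to 0.775 m from the base axis. Payload 7.3 kg.
Tool frame: the origin (TCP) lies on the centre line of the jaws, within the pads' length; the fingertips stand ahead of it and the grasp point (between the pads) lies 11 mm behind it (robot.nose_length is the z of the fingertips in the tool frame, in m); z points along the fingers, y is the line along which they close (so a half turn about z gives the same grasp; the last joint's range is limited). The gripper opens to 92 mm and grips with 3 to 60 N. Pads are 19 mm wide; open, the fingers measure 130 mm over their backs; the gripper's body (75 mm by 190 mm) begins 47 mm behind the grasp point.
Start: joints at [1.054, 0.342, 1.524, -0, 1.275, -0.146], TCP at [0.19, 0.489, 0.235] pointing down, gripper open.
Joint ranges: [-2.53, 2.53], [-0.77, 2.02], [0.04, 2.7], [-1, 4.14], [0.28, 2.66], [-3.11, 3.11]. Speed limits (rad/s): [2.57, 2.57, 3.14, 3.14, 3.14, 3.14].

### API

Orientations are given as [roll, pitch, yaw] about the fixed x, y, z axes, in that order (R = Rz(yaw) Ry(pitch) Rx(roll)).
In Python, from cell import robot, cams gives the robot as it stands. The module is installed in compiled form; this text tells all that it offers.
- The arm moves only by the tool carry_out, never from a script. Its argument "deltas" is a list of rows, each a list of 7 numbers: the shift along the tool's x, y, z in cm, then the turn, a rotation vector about the tool's x, y, z in rad, then the opening, from 0 (shut) to 1 (fully open). A call has exactly 8 rows; each row shifts and turns the commanded pose from where the row before left it, along the tool's axes as they then stand; what a row does not reach is not made up. A row lasts 1/12 s, in which the tool goes at most 41.7 mm and 7.16 degrees, less where a joint would pass 70% of its speed; a pose out of reach is approached as far as the arm can. A call is refused whole if a number of a shift passes 4.17 or a number of a turn 0.125, either way. A call with a gripper value outside its range is refused whole. The fingers move at their own pace and stop on an object; "force" is the grip in N (left out, the last holds). Time passes only in rows, so rows that do not move let the fingers close, or fill a call up. It gives the time, the measured TCP pose, the force, the opening and the grip force at its end, in the units of the state.
- robot.observe(): the state, without advancing time (a new reading comes with each control period).
- cams.read_camera(name): name is "scene" or "top"; returns a dict with "image" (400x640x3 uint8, blue, green, red), "depth" (400x640 float32, m along the optical axis (not along the pixel's ray), 0 where there is no reading), "fx", "fy", "cx", "cy" (pixels), "D" ([k1, k2, p1, p2, k3] as OpenCV has them; the pictures are not rectified), "world_to_cam" (4x4, takes a point from world to camera coordinates). Camera axes: x right, y up, looking along -z (the intrinsics and any distortion apply to the point x, -y, -z); pixel columns grow to the right and rows downward; lengths in m; the calibration is good to about 2 mm. A picture is of the moment at which its call begins.
- robot.hand_in(): hands the job in; it is judged then, once.
The state is a dict: "time": time; "qpos": joint angles; "qvel": joint speeds; "joint_efforts": joint torques, N m; "tool_pos": TCP position; "tool_rot": TCP orientation; "contact_force": force on the tool from outside, world axes, zero at the start; "torque": the same for the moment, N m; "opening": finger opening in m; "grip_force": force on a finger pad.
Only numpy, scipy, OpenCV 4.12 (cv2) and the standard library are available. Lean on these libraries where they do the work, as an engineer would, in place of code of your own. Each camera call takes 0.05 s, during which the arm holds its last target. There are 200 camera calls.

## Working session

There is one attempt and no reset: what is moved stays moved. The work goes in short steps, Python scripts to look and compute and a tool call to move; the robot and the scene stay as the last step left them, time stands still between calls to the robot, and variables do not carry over. Pictures are saved under pics/ and viewed, at most 10 in all, crops included, and the job is handed in when it is done.

Besides the shell and the picture viewer there is one more tool, called after "Emit:" as name([rows], argument=value, ...), one row to a line, values as JSON. carry_out: Moves the arm, as the interface text tells. Its arguments: {"type":"object","properties":{"deltas":{"type":"array","items":{"type":"array","items":{"type":"number"}}},"force":{"type":"number"}},"required":["deltas"]}

```bash
mkdir -p pics; cat > h.py <<'E'
import numpy as np, cv2
from scipy.spatial.transform import Rotation as R
from cell import robot, cams
def K(c): return np.array([[c['fx'],0,c['cx']],[0,c['fy'],c['cy']],[0,0,1.]])
F=np.diag([1,-1,-1.])
def rays(c,px):
    u=cv2.undistortPoints(np.float64(px).reshape(-1,1,2),K(c),np.float64(c['D'])).reshape(-1,2)
    d=np.c_[u,np.ones(len(u))]@F
    W=np.array(c['world_to_cam']); Rm=W[:3,:3]; o=-Rm.T@W[:3,3]
    return o,d@Rm
def onplane(c,px,z):
    o,d=rays(c,px); return o+d*((z-o[2])/d[:,2])[:,None]
def cloud(c,px):
    px=np.int32(px).reshape(-1,2); o,d=rays(c,px); z=c['depth'][px[:,1],px[:,0]]
    return o+d*z[:,None]
def proj(c,P):
    W=np.array(c['world_to_cam']); p=(np.reshape(P,(-1,3))@W[:3,:3].T+W[:3,3])@F
    return cv2.projectPoints(p,np.zeros(3),np.zeros(3),K(c),np.float64(c['D']))[0].reshape(-1,2)
E
python3 - <<'E'
from h import *
s=robot.observe(); print(s, robot.nose_length)
for n in('scene','top'):
    c=cams.read_camera(n); cv2.imwrite(f'pics/{n}0.png',c['image']); np.save(f'{n}0.npy',c,allow_pickle=True)
    o,d=rays(c,[[320,200]]); print(n,o,d,c['fx'],c['D'],(c['depth']>0).mean())
E
```

```text
{'time': 0.0, 'qpos': array([ 1.05403660e+00,  3.42721128e-01,  1.52501569e+00, -6.41968678e-06,
        1.27540783e+00, -1.46025302e-01]), 'qvel': array([-0.00041565, -0.00024724,  0.00104675, -0.00040781,  0.00047442,
        0.00072331]), 'joint_efforts': array([-3.35123359e-04, -4.31235337e+01, -2.44226933e+01,  7.17120920e-02,
        5.55522332e-02, -2.20040265e-04]), 'tool_pos': array([0.19000229, 0.48898525, 0.23404625]), 'tool_rot': array([-3.14005629e+00, -2.19751554e-04,  2.77085993e+00]), 'contact_force': array([-0.57661833,  0.4126611 ,  0.01691717]), 'torque': array([-0.02624948,  0.01736322, -0.04380975]), 'grip_force': 0.0, 'opening': 0.09215523625628061} 0.008
scene [ 1.06629551 -0.72344186  1.43291595] [[-0.34491438  0.43525646 -0.83163362]] 415.4683055383287 [-0.03159233  0.          0.          0.          0.        ] 0.9960234375
top [ 0.41153255 -0.00875431  1.62110236] [[ 0.07879437 -0.00701254 -0.99692937]] 518.9639735270697 [0.02531872 0.         0.         0.         0.        ] 0.99591796875
```

View pics/scene0.png

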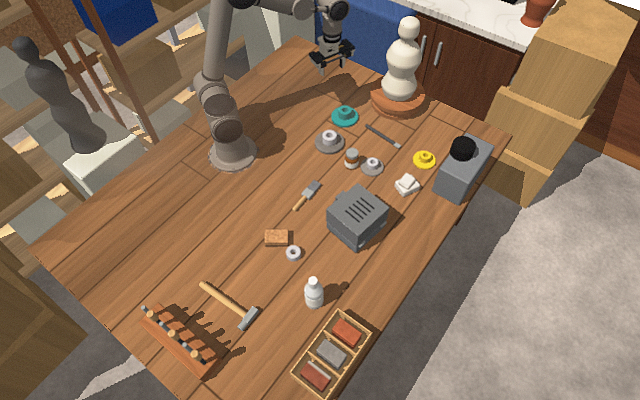

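View pics/top0.png

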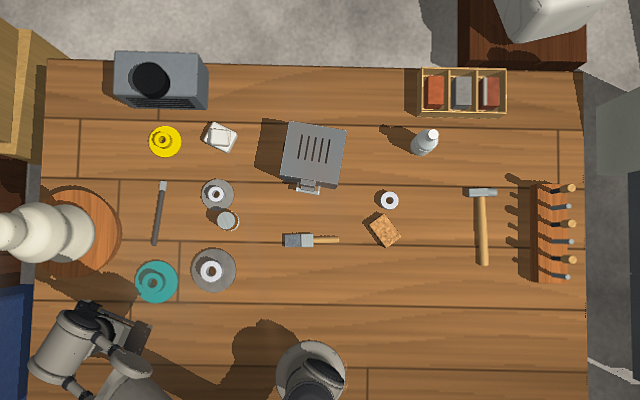

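Scene: the polisher at scene (357,217) / top (313,155), with its tab facing the robot at (307,188). In the top view, the wheel could be one of four discs: turquoise (156,282), yellow (165,141), large grey (213,270) or small grey (217,194). I choose the small grey one, which is next to the jar at (228,218). The collar is at (389,200), next to the cork block at (382,230).

```bash
cat > m.py <<'E'
from h import *
c=np.load('top0.npy',allow_pickle=True).item()
def grid(x0,x1,y0,y1):
    u,v=np.meshgrid(np.arange(x0,x1),np.arange(y0,y1)); return np.c_[u.ravel(),v.ravel()]
def sel(box,z0,z1):
    g=grid(*box); P=cloud(c,g); m=(P[:,2]>z0)&(P[:,2]<z1); return g[m],P[m]
def rect(n,box,z0,z1):
    g,P=sel(box,z0,z1); r=cv2.minAreaRect(np.float32(P[:,:2]*1000)); print(n,len(P),np.round(r[0],1),np.round(r[1],1),round(r[2],2),'z',np.median(P[:,2]).round(4))
def circ(n,box,z0,z1):
    g,P=sel(box,z0,z1); m=np.zeros((400,640),np.uint8); m[g[:,1],g[:,0]]=255
    k=max(cv2.findContours(m,0,cv2.CHAIN_APPROX_NONE)[0],key=cv2.contourArea)
    z=np.median(P[:,2]); Q=onplane(c,k.reshape(-1,2),z)*1000
    (x,y),r=cv2.minEnclosingCircle(np.float32(Q[:,:2])); e=cv2.fitEllipse(np.float32(Q[:,:2])); print(n,len(P),'encl',round(x,1),round(y,1),round(r,1),'ell',np.round(e[0],1),np.round(e[1],1),'z',z.round(4))
rect('hood',(265,360,110,200),.14,.16)
rect('tab',(285,330,175,205),.095,.139)
rect('ledge',(285,330,175,205),.09,.112)
circ('whub',(195,240,172,215),.035,.05)
circ('wdisc',(195,240,172,215),.006,.02)
circ('bigdisc',(185,245,240,300),.006,.03)
circ('bighub',(185,245,240,300),.035,.08)
circ('jar',(205,250,195,240),.07,.1)
circ('collar',(370,410,185,213),.022,.04)
rect('block',(355,410,208,255),.025,.045)
circ('turq',(125,185,255,310),.006,.025)
rect('offcut',(190,250,110,165),.04,.09)
circ('bottle',(400,450,115,165),.15,.2)
E
python3 m.py; python3 - <<'E'
from h import *
i=cv2.imread('pics/top0.png'); j=cv2.imread('pics/scene0.png')
a=cv2.resize(i[110:260,180:420],None,fx=3.2,fy=3.2,interpolation=cv2.INTER_CUBIC)
cv2.imwrite('pics/crop1.png',a)
E
```

```text
hood 3376 [657.7   5.5] [169.9 177.2] 81.22 z 0.1496
tab 111 [574.3  21.9] [131.7  27.1] 81.1 z 0.1071
ledge 78 [574.3  21.9] [131.7  27. ] 81.05 z 0.1025
whub 149 encl 549.2 298.5 24.0 ell [549.4 297.9] [44.8 46.1] z 0.0413
wdisc 592 encl 547.7 300.4 51.9 ell [549.2 298.8] [95.9 97.1] z 0.0115
bigdisc 1229 encl 317.2 301.0 69.5 ell [317.3 301.2] [131.2 132.7] z 0.0152
bighub 323 encl 318.3 300.3 33.3 ell [317.5 300. ] [62.3 64.3] z 0.0558
jar 258 encl 468.3 256.8 26.9 ell [468.  257.1] [49.3 52.4] z 0.0845
collar 211 encl 541.9 -232.5 28.0 ell [ 542.3 -232.6] [52.  53.9] z 0.0298
block 578 [ 459.6 -228.3] [96.3 87.6] 38.02 z 0.0339
turq 1149 encl 277.4 474.3 68.1 ell [279.6 474.4] [127.1 129.7] z 0.0146
offcut 420 [724.7 293.1] [80.4 68.8] 64.41 z 0.0592
bottle 113 encl 715.3 -325.8 19.1 ell [ 714.5 -327. ] [27.2 36.9] z 0.188
```

View pics/crop1.png

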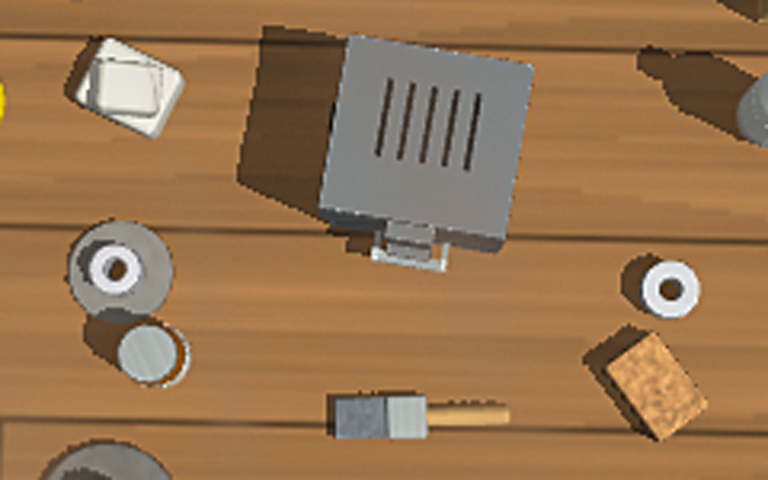

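The crop confirms the choice: the small grey wheel (r 50, hub r 24) is at crop (117,270) with the jar beside it at (150,352), 91 mm away. The collar is at crop (670,289) and the tab and bar at (410,250). Next I refine the machine pose and work out the first target.

```bash
cat >> h.py <<'E'
def rel(pos,Rt,tag=''):
    s=robot.observe(); p=s['tool_pos']; r=R.from_euler('xyz',s['tool_rot'])
    print(tag,'shift cm',np.round(r.inv().apply(np.array(pos)-p)*100,2),'turn',np.round((r.inv()*Rt).as_rotvec(),3),'then-frame shift',np.round(Rt.inv().apply(np.array(pos)-p)*100,2))
def tool(yaw_y,alpha,yaw_f=None):  # closing line azimuth; alpha = angle below horizontal; forward = az - 90deg
    y=np.array([np.cos(yaw_y),np.sin(yaw_y),0]); f=np.array([np.sin(yaw_y),-np.cos(yaw_y),0])
    z=np.cos(alpha)*f-np.sin(alpha)*np.array([0,0,1]); return R.from_matrix(np.c_[np.cross(y,z),y,z])
E
cat > m2.py <<'E'
from m import *
g,P=sel((265,360,110,200),.146,.153)
yaw=np.radians(-8.78)
for it in range(1):
    for yd in(-9.5,-8.78,-8):
        a=np.radians(yd); ex=np.array([np.cos(a),np.sin(a)]); ey=np.array([-np.sin(a),np.cos(a)])
        X=P[:,:2]@ex*1000; Y=P[:,:2]@ey*1000
        cen=np.abs(Y-np.median(Y))>30
        print(yd,'x all',np.percentile(X,[0,.5,50,99.5,100]).round(1),'x off-tab',X[cen].min().round(1),X[cen].max().round(1),'y',np.percentile(Y,[0,.5,99.5,100]).round(1))
gg,Q=sel((285,330,175,205),.095,.106)
a=yaw; ex=np.array([np.cos(a),np.sin(a)]); ey=np.array([-np.sin(a),np.cos(a)])
X=Q[:,:2]@ex*1000;Y=Q[:,:2]@ey*1000; print('ledge z',np.median(Q[:,2]),np.sort(X).round()[:60:4],np.percentile(Y,[0,5,50,95,100]).round(1))
E
python3 m2.py | tail -4
```

```text
-9.5 x all [559.3 563.9 651.5 734.6 736.3] x off-tab 573.9 736.3 y [ 28.4  29.8 198.2 199.6]
-8.78 x all [560.5 565.3 652.8 735.7 737.1] x off-tab 576.2 737.1 y [ 20.8  21.6 189.9 190.8]
-8 x all [561.7 566.8 654.3 737.3 739.2] x off-tab 577.6 739.2 y [ 11.6  12.7 180.9 182.4]
ledge z 0.10220794377830422 [551. 552. 553. 554. 555. 556. 557. 558. 559. 560. 561. 577. 577.] [ 43.5  59.8 103.9 133.9 175.1]
```

```bash
cat >> h.py <<'E'
YAW=np.radians(-8.78); O=np.array([.6552,.0059,0]); RM=R.from_euler('z',YAW)
def mw(x,y,z): return O+RM.apply([x/1000,y/1000,z/1000])
def mloc(p): return (RM.inv().apply(np.array(p)-O)*1000).round(1)
def tcp_for_corner(x,z,Rt):  # upper front corner of closed tip at machine (x,0,z) mm
    m=Rt.as_matrix(); up=-m[:,0]*np.sign(m[2,0]) if m[2,0]<0 else m[:,0]
    return mw(x,0,z)-m[:,2]*.008-up*.0095
E
python3 - <<'E'
from h import *
Rt=tool(YAW+np.pi/2,np.pi/4); print(Rt.as_matrix().round(2))
p=tcp_for_corner(-130,110,Rt); print(p); rel(p,Rt)
E
```

```text
[[-0.7   0.15  0.7 ]
 [ 0.11  0.99 -0.11]
 [-0.71  0.   -0.71]]
[0.52777161 0.02558141 0.12237437]
 shift cm [-48.27 -30.94  11.21] turn [-0.087 -0.783 -0.206] then-frame shift [-20.7  -40.65  36.51]
```

Emit:
carry_out([
  [-3,-1.93,0,0,0,0,0],
  [-3,-1.93,0,0,0,0,0],
  [-3,-1.93,0,0,0,0,0],
  [-3,-1.93,0,0,0,0,0],
  [-3,-1.93,0,0,0,0,0],
  [-3,-1.93,0,0,0,0,0],
  [-3,-1.93,0,0,0,0,0],
  [-3,-1.93,0,0,0,0,0],
], force=20)

```text
time: 0.77
tool_pos: [0.3584, 0.2569, 0.2346]
tool_rot: [-3.141, -0.0, 2.771]
contact_force: [1.3, 0.8, 1.0]
opening: 0.0432
grip_force: 0.0
```

Emit:
carry_out([
  [-3,-1.93,0,0,0,0,0],
  [-3,-1.93,0,0,0,0,0],
  [-3,-1.93,0,0,0,0,0],
  [-3,-1.93,0,0,0,0,0],
  [-3,-1.93,0,0,0,0,0],
  [-3,-1.93,0,0,0,0,0],
  [-2,-1.3,0,0,0,0,0],
  [0,0,0,0,0,0,0],
])

```text
time: 1.43
tool_pos: [0.4999, 0.0623, 0.2341]
tool_rot: [-3.141, 0.001, 2.767]
contact_force: [-0.3, -0.5, -0.7]
opening: 0.0002
grip_force: 0.0
```

Emit:
carry_out([
  [0,0,0,-0.012,-0.11,-0.029,0],
  [0,0,0,-0.012,-0.11,-0.029,0],
  [0,0,0,-0.012,-0.11,-0.029,0],
  [0,0,0,-0.012,-0.11,-0.029,0],
  [0,0,0,-0.012,-0.11,-0.029,0],
  [0,0,0,-0.012,-0.11,-0.029,0],
  [0,0,0,-0.012,-0.11,-0.029,0],
  [0,0,0,0,0,0,0],
])

```text
time: 2.1
tool_pos: [0.4949, 0.0674, 0.2378]
tool_rot: [-3.133, 0.713, 2.966]
contact_force: [-0.4, 1.0, -0.7]
opening: 0.0004
grip_force: 0.0
```

```bash
python3 - <<'E'
from h import *
Rt=tool(YAW+np.pi/2,np.pi/4)
s=robot.observe(); print(s['tool_pos'],s['qpos'].round(2),s['contact_force'],s['opening'])
rel(tcp_for_corner(-130,110,Rt),Rt);rel(tcp_for_corner(-96,80,Rt),Rt)
E
```

```text
[0.49485544 0.06737838 0.23780524] [ 0.1   0.04  2.14 -0.62  0.32 -0.77] [-0.38673148  1.02141606 -0.73490723] 0.0003732590782102493
 shift cm [ 4.55 -3.44 11.36] turn [-0.024 -0.073 -0.016] then-frame shift [ 5.41 -3.63 10.91]
 shift cm [ 3.94 -3.33 15.85] turn [-0.024 -0.073 -0.016] then-frame shift [ 5.13 -3.63 15.44]
```

Emit:
carry_out([
  [0.65,-0.5,1.62,0,0,0,0],
  [0.65,-0.5,1.62,0,0,0,0],
  [0.65,-0.5,1.62,0,0,0,0],
  [0.65,-0.5,1.62,0,0,0,0],
  [0.65,-0.5,1.62,0,0,0,0],
  [0.65,-0.5,1.62,0,0,0,0],
  [0.65,-0.5,1.62,0,0,0,0],
  [0,0,0,-0.024,-0.073,-0.016,0],
])

```text
time: 2.77
tool_pos: [0.5348, 0.0575, 0.1859]
tool_rot: [-3.067, 0.691, 2.984]
contact_force: [-0.5, -0.3, 0.1]
opening: 0.0005
grip_force: 0.0
```

```bash
python3 - <<'E'
from h import *
Rt=tool(YAW+np.pi/2,np.pi/4)
s=robot.observe(); print(s['tool_pos'],s['qpos'].round(2),s['contact_force'],mloc(s['tool_pos']))
rel(tcp_for_corner(-130,110,Rt),Rt);rel(tcp_for_corner(-96,80,Rt),Rt)
E
```

```text
[0.53482988 0.05754491 0.18594764] [ 0.1   0.21  2.11 -0.99  0.29 -0.4 ] [-0.52366661 -0.31281827  0.07300013] [-126.8   32.7  185.9]
 shift cm [ 4.2  -2.9   5.01] turn [-0.078 -0.094 -0.   ] then-frame shift [ 4.64 -3.27  4.35]
 shift cm [ 3.49 -2.55  9.47] turn [-0.078 -0.094 -0.   ] then-frame shift [ 4.36 -3.27  8.87]
```

```bash
cat > kin.py <<'E'
from h import *
from scipy.optimize import least_squares
E=lambda a,t: R.from_euler(a,t)
def fk(q,k):
    a,h,L1,e,L2,Lt=k
    r1=E('z',q[0]); r2=r1*E('y',q[1]); r3=r2*E('y',q[2]); r5=r3*E('z',q[3])*E('y',q[4]); r6=r5*E('z',q[5])
    return r1.apply([a,0,h])+r2.apply([0,0,L1])+r3.apply([e,0,L2])+r6.apply([0,0,Lt]), r6
S=[([1.05403660,.342721,1.525016,0,1.275408,-.146025],[.19000229,.48898525,.23404625],[-3.14005629,-2.2e-4,2.77086]),
([0.1,0.04,2.14,-.62,.32,-.77],[.49485544,.06737838,.23780524],[-3.133,.713,2.966]),
([0.1,.21,2.11,-.99,.29,-.4],[.53482988,.05754491,.18594764],[-3.067,.691,2.984])]
E
python3 - <<'E'
from kin import *
for q,p,r in S:
    print((fk(q,np.ones(6))[1].inv()*E('xyz',r)).as_rotvec().round(3))
f=lambda k: np.concatenate([fk(q,k)[0]-p for q,p,r in S])
o=least_squares(f,[0,.3,.4,0,.4,.2]); print(o.x.round(4),(o.fun*1000).round(1))
J=o.jac; print(np.linalg.svd(J)[1].round(3))
E
```

```text
[ 0.    -0.     1.571]
[-0.     0.008  1.576]
[-0.005 -0.003  1.574]
[ 0.4002 -0.094   0.1722 -0.1594  0.0151 -0.0241] [ 66.5 -37.6   6.2  -2.3 -13.5 -19.6   3.3   2.2  13.4]
[3.311 2.551 0.655 0.281 0.118 0.09 ]
```

```bash
cat >> kin.py <<'E'
def fk(q,k):
    b,h,L1,e,L2,Lt=k
    r1=E('z',q[0]); r2=r1*E('y',q[1]); r3=r2*E('y',q[2]); r5=r3*E('z',q[3])*E('y',q[4]); r6=r5*E('z',q[5]+np.pi/2)
    return r1.apply([0,b,h])+r2.apply([0,0,L1])+r3.apply([e,0,L2])+r6.apply([0,0,Lt]), r6
E
python3 - <<'E'
from kin import *
f=lambda k: np.concatenate([fk(q,k)[0]-p for q,p,r in S])
o=least_squares(f,[0.07,.3,.4,0,.4,.2]); print(o.x.round(4),(o.fun*1000).round(1))
print(np.linalg.svd(o.jac)[1].round(3))
E
```

```text
[0.0754 0.1975 0.5127 0.0347 0.3737 0.3041] [ 0.9 -0.5 -0.3 -0.   2.2  0.6 -0.  -1.2 -0.3]
[3.309 1.898 1.733 0.622 0.22  0.087]
```

```bash
cat >> kin.py <<'E'
KP=[0.0754,0.1975,0.5127,0.0347,0.3737,0.3041]
LO=np.array([-2.53,-.77,.04,-1,.28,-3.11]);HI=np.array([2.53,2.02,2.7,4.14,2.66,3.11])
def ik(p,Rt,q0):
    def f(q):
        a,r=fk(q,KP); return np.r_[(a-p)*5,(r.inv()*Rt).as_rotvec()]
    o=least_squares(f,np.clip(q0,LO+.01,HI-.01),bounds=(LO,HI)); return o.x,np.abs(o.fun).max()
E
cat > t.py <<'E'
from kin import *
def arc(th,x=-86,z=80):  # machine point rotated with hood
    dx,dz=x-90,z-62; return 90+dx*np.cos(th)+dz*np.sin(th), 62-dx*np.sin(th)+dz*np.cos(th)
for fl in(0,1):
  for al in(30,40,50,60,70):
    Rt=tool(YAW+np.pi/2,np.radians(al))
    if fl: Rt=Rt*E('z',np.pi)
    for th in(0,.4,.8,1.2):
        x,z=arc(th); p=mw(x,0,z)-Rt.as_matrix()[:,2]*.012
        best=[]
        for q4 in(-.5,0,.5,1.6,2.6,3.1,3.7):
            for q6 in(-1.5,0,1.5):
                q,e=ik(p,Rt,[0,.6,1.8,q4,.6,q6])
                if e<2e-3 and not any(np.abs(q-b).max()<.05 for b in best): best.append(q)
        print(fl,al,th,[list(b.round(2)) for b in best])
E
python3 t.py
```

```text
0 30 0 [[np.float64(-0.05), np.float64(0.62), np.float64(2.43), np.float64(3.25), np.float64(0.96), np.float64(1.56)]]
0 30 0.4 [[np.float64(-0.06), np.float64(0.42), np.float64(2.34), np.float64(3.28), np.float64(0.67), np.float64(1.51)]]
0 30 0.8 [[np.float64(-0.07), np.float64(0.34), np.float64(2.18), np.float64(3.32), np.float64(0.42), np.float64(1.45)]]
0 30 1.2 []
0 40 0 [[np.float64(-0.06), np.float64(0.49), np.float64(2.33), np.float64(3.28), np.float64(0.56), np.float64(1.51)]]
0 40 0.4 [[np.float64(-0.06), np.float64(0.34), np.float64(2.22), np.float64(3.38), np.float64(0.29), np.float64(1.4)]]
0 40 0.8 []
0 40 1.2 []
0 50 0 []
0 50 0.4 []
0 50 0.8 []
0 50 1.2 [[np.float64(-0.09), np.float64(0.35), np.float64(1.7), np.float64(-0.1), np.float64(0.39), np.float64(-1.43)]]
0 60 0 []
0 60 0.4 [[np.float64(-0.08), np.float64(0.32), np.float64(1.93), np.float64(-0.1), np.float64(0.37), np.float64(-1.42)]]
0 60 0.8 [[np.float64(-0.09), np.float64(0.32), np.float64(1.75), np.float64(-0.06), np.float64(0.55), np.float64(-1.46)]]
0 60 1.2 [[np.float64(-0.1), np.float64(0.4), np.float
[... 1508 characters left out ...]
9), np.float64(0.32), np.float64(1.75), np.float64(-0.06), np.float64(0.55), np.float64(1.68)]]
1 60 1.2 [[np.float64(-0.1), np.float64(0.4), np.float64(1.53), np.float64(-0.04), np.float64(0.69), np.float64(1.65)]]
1 70 0 [[np.float64(-0.09), np.float64(0.43), np.float64(1.91), np.float64(-0.05), np.float64(0.45), np.float64(1.68)]]
1 70 0.4 [[np.float64(-0.09), np.float64(0.37), np.float64(1.78), np.float64(-0.04), np.float64(0.65), np.float64(1.66)]]
1 70 0.8 [[np.float64(-0.09), np.float64(0.38), np.float64(1.58), np.float64(-0.03), np.float64(0.83), np.float64(1.64)]]
1 70 1.2 [[np.float64(-0.1), np.float64(0.47), np.float64(1.35), np.float64(-0.02), np.float64(0.98), np.float64(1.63)]]
```

```bash
cat >> kin.py <<'E'
def grasp_pose(x,z,al,y=0):
    Rt=tool(YAW+np.pi/2,np.radians(al)); return mw(x,y,z)+Rt.as_matrix()[:,2]*.011,Rt
E
cat > where.py <<'E'
from kin import *
import sys
def where():
    s=robot.observe(); m=E('xyz',s['tool_rot']).as_matrix(); g=s['tool_pos']-m[:,2]*.011
    print('t',round(s['time'],2),'grasp machine',mloc(g),'world',g.round(4),'tilt',np.degrees(np.arcsin(-m[2,2])).round(1),'F',s['contact_force'].round(1),'open',round(s['opening'],4),'q',s['qpos'].round(2))
E
python3 - <<'E'
from where import *; where()
p,Rt=grasp_pose(-130,150,68); print(ik(p,Rt,[0,.4,1.9,0,.5,-1.5])); rel(p,Rt)
E
```

```text
t 2.77 grasp machine [-133.8   33.5  194.4] world [0.5281 0.0595 0.1944] tilt 50.2 F [-0.5 -0.3  0.1] open 0.0005 q [ 0.1   0.21  2.11 -0.99  0.29 -0.4 ]
(array([-0.07906106,  0.29503161,  1.97199907, -0.05877499,  0.49226454,
       -1.45019155]), np.float64(2.6459397160262525e-09))
 shift cm [ 2.85 -2.99  3.86] turn [-0.077  0.307 -0.016] then-frame shift [ 1.64 -3.27  4.31]
```

Emit:
carry_out([
  [0,0,0,-0.019,0.077,-0.004,1],
  [0,0,0,-0.019,0.077,-0.004,1],
  [0,0,0,-0.019,0.077,-0.004,1],
  [0,0,0,-0.019,0.077,-0.004,1],
  [0.55,-1.09,0.4,0,0,0,1],
  [0.55,-1.09,0.4,0,0,0,1],
  [0.55,-1.09,0.4,0,0,0,1],
  [0,0,0,0,0,0,1],
])

```text
time: 3.43
tool_pos: [0.5194, 0.0195, 0.1714]
tool_rot: [-3.098, 0.505, 2.976]
contact_force: [0.3, 0.3, -0.1]
opening: 0.0488
grip_force: 0.0
```

```bash
python3 - <<'E'
from where import *; where()
p,Rt=grasp_pose(-130,150,68); rel(p,Rt); rel(grasp_pose(-97,103,68)[0],Rt)
E
```

```text
t 3.43 grasp machine [-141.6   -6.7  181. ] world [0.5142 0.0209 0.181 ] tilt 61.0 F [ 0.3  0.3 -0.1] open 0.0488 q [-0.05  0.21  2.04 -0.25  0.4  -1.24]
 shift cm [0.63 0.88 3.23] turn [-0.048  0.121 -0.014] then-frame shift [0.22 0.73 3.32]
 shift cm [0.01 1.17 8.93] turn [-0.048  0.121 -0.014] then-frame shift [-1.08  0.73  8.91]
```

Emit:
carry_out([
  [0,0,0,-0.024,0.06,-0.007,1],
  [0,0,0,-0.024,0.06,-0.007,1],
  [0.05,0.18,0.8,0,0,0,1],
  [0.05,0.18,0.8,0,0,0,1],
  [0.05,0.18,0.8,0,0,0,1],
  [0.05,0.18,0.8,0,0,0,1],
  [0,0,0,0,0,0,1],
  [0,0,0,0,0,0,1],
])

```text
time: 4.1
tool_pos: [0.5308, 0.0264, 0.141]
tool_rot: [-3.139, 0.387, 2.991]
contact_force: [-0.1, 0.2, -0.3]
opening: 0.0917
grip_force: 0.0
```

```bash
python3 - <<'E'
from where import *; where()
p,Rt=grasp_pose(-97,103,68); rel(p,Rt)
E
```

```text
t 4.1 grasp machine [-130.2    1.3  151.2] world [0.5267 0.0271 0.1512] tilt 67.8 F [-0.1  0.2 -0.3] open 0.0917 q [-0.08  0.3   1.97 -0.06  0.49 -1.45]
 shift cm [-1.25 -0.13  5.71] turn [-0.001  0.003  0.003] then-frame shift [-1.27 -0.13  5.71]
```

Emit:
carry_out([
  [-0.2,-0.02,1.0,0,0,0,1],
  [-0.2,-0.02,1.0,0,0,0,1],
  [-0.2,-0.02,1.0,0,0,0,1],
  [-0.2,-0.02,1.0,0,0,0,1],
  [-0.2,-0.02,1.0,0,0,0,1],
  [-0.25,-0.03,0.7,0,0,0,1],
  [0,0,0,0,0,0,1],
  [0,0,0,0,0,0,1],
])

```text
time: 4.77
tool_pos: [0.564, 0.0194, 0.0935]
tool_rot: [-3.14, 0.388, 2.99]
contact_force: [-0.2, 0.0, 0.2]
opening: 0.0922
grip_force: 0.0
```

Emit:
carry_out([
  [0,0,0,0,0,0,0],
  [0,0,0,0,0,0,0],
  [0,0,0,0,0,0,0],
  [0,0,0,0,0,0,0],
  [0,0,0,0,0,0,0],
  [0,0,0,0,0,0,0],
  [0,0,0,0,0,0,0],
  [0,0,0,0,0,0,0],
], force=40)

```text
time: 5.43
tool_pos: [0.564, 0.0195, 0.0942]
tool_rot: [-3.14, 0.389, 2.99]
contact_force: [0.0, -0.2, -0.2]
opening: 0.0432
grip_force: 0.0
```

```bash
python3 - <<'E'
from where import *; where()
r=E('xyz',robot.observe()['tool_rot'])
print('machine +x in tool',r.inv().apply(RM.apply([1,0,0])).round(3),'up',r.inv().apply([0,0,1]).round(3))
E
```

```text
t 5.43 grasp machine [-96.3  -0.5 104.4] world [0.5599 0.0201 0.1044] tilt 67.7 F [ 0.  -0.2 -0.2] open 0.0432 q [-0.09  0.43  1.94 -0.07  0.39 -1.45]
machine +x in tool [-0.925 -0.001  0.379] up [-0.379 -0.002 -0.925]
```

Emit:
carry_out([
  [0,0,0,0,0,0,0],
  [0,0,0,0,0,0,0],
  [0,0,0,0,0,0,0],
  [0,0,0,0,0,0,0],
  [-0.09,0,0.04,0,0,0,0],
  [-0.09,0,0.04,0,0,0,0],
  [-0.09,0,0.04,0,0,0,0],
  [0,0,0,0,0,0,0],
])

```text
time: 6.1
tool_pos: [0.5655, 0.0196, 0.0938]
tool_rot: [-3.14, 0.386, 2.991]
contact_force: [-8.2, 5.3, 8.1]
opening: 0.0391
grip_force: 40.0
```

```bash
python3 - <<'E'
from where import *; where(); print(RM.inv().apply(robot.observe()['contact_force']).round(1),robot.observe()['grip_force'])
E
```

```text
t 6.1 grasp machine [-9.49e+01 -1.00e-01  1.04e+02] world [0.5614 0.0202 0.104 ] tilt 67.9 F [-8.2  5.3  8.1] open 0.0391 q [-0.09  0.43  1.93 -0.07  0.4  -1.45]
[-8.9  4.   8.1] 40.00246301293373
```

Emit:
carry_out([
  [-0.09,0,0.03,0,0,0,0],
  [-0.09,0,0.03,0,0,0,0],
  [-0.09,0,0.0,0,0,0,0],
  [-0.09,0,0.0,0,0,0,0],
  [0,0,0,0,0,0,0],
  [0,0,0,0,0,0,0],
  [0,0,0,0,0,0,0],
  [0,0,0,0,0,0,0],
])

```text
time: 6.77
tool_pos: [0.5673, 0.0194, 0.0937]
tool_rot: [-3.139, 0.382, 2.991]
contact_force: [-11.5, 7.3, 7.8]
opening: 0.0396
grip_force: 40.0
```

```bash
python3 - <<'E'
from where import *; where(); print(RM.inv().apply(robot.observe()['contact_force']).round(1),robot.observe()['grip_force'])
E
```

```text
t 6.77 grasp machine [-9.30e+01 -1.00e-01  1.04e+02] world [0.5632 0.02   0.104 ] tilt 68.1 F [-11.5   7.3   7.8] open 0.0396 q [-0.09  0.43  1.92 -0.07  0.41 -1.45]
[-12.5   5.5   7.8] 40.002852380275726
```

Emit:
carry_out([
  [-0.1,0,0.04,0,0,0,0],
  [-0.1,0,0.04,0,0,0,0],
  [0,0,0,0,0,0,0],
  [-0.04,0,-0.09,0,0,0,0],
  [-0.04,0,-0.09,0,0,0,0],
  [-0.04,0,-0.09,0,0,0,0],
  [-0.04,0,-0.09,0,0,0,0],
  [0,0,0,0,0,0,0],
])

```text
time: 7.43
tool_pos: [0.5696, 0.019, 0.0971]
tool_rot: [-3.139, 0.381, 2.991]
contact_force: [-6.8, 6.8, 1.0]
opening: 0.0391
grip_force: 40.0
```

```bash
python3 - <<'E'
from where import *; where(); print(RM.inv().apply(robot.observe()['contact_force']).round(1),robot.observe()['grip_force'])
E
```

```text
t 7.43 grasp machine [-9.070e+01 -1.000e-01  1.073e+02] world [0.5656 0.0196 0.1073] tilt 68.1 F [-6.8  6.8  1. ] open 0.0391 q [-0.09  0.43  1.91 -0.06  0.42 -1.45]
[-7.8  5.7  1. ] 40.00071465969086
```

Emit:
carry_out([
  [-0.07,0,-0.08,0,0,0,0],
  [-0.07,0,-0.08,0,0,0,0],
  [-0.04,0,-0.09,0,0,0,0],
  [-0.04,0,-0.09,0,0,0,0],
  [-0.04,0,-0.09,0,0,0,0],
  [-0.04,0,-0.09,0,0,0,0],
  [-0.04,0,-0.09,0,0,0,0],
  [0,0,0,0,0,0,0],
])

```text
time: 8.1
tool_pos: [0.572, 0.0186, 0.1046]
tool_rot: [-3.14, 0.385, 2.991]
contact_force: [-0.7, 6.1, -2.7]
opening: 0.039
grip_force: 40.0
```

```bash
python3 - <<'E'
from where import *; where(); print(RM.inv().apply(robot.observe()['contact_force']).round(1),robot.observe()['torque'].round(2))
g=np.load('top0.npy',allow_pickle=True).item()
c=cams.read_camera('top')
u,v=np.meshgrid(np.arange(296,330),np.arange(135,170)); px=np.c_[u.ravel(),v.ravel()]
for d in(g,c):
    P=cloud(d,px); X=RM.inv().apply(P-O); A=np.c_[X[:,0],np.ones(len(X))]
    k=np.abs(X[:,2]-np.median(X[:,2]))<.012; print(np.linalg.lstsq(A[k],X[k,2],rcond=None)[0])
E
```

```text
t 8.1 grasp machine [-8.830e+01 -1.000e-01  1.148e+02] world [0.568  0.0193 0.1148] tilt 68.0 F [-0.7  6.1 -2.7] open 0.039 q [-0.09  0.42  1.9  -0.06  0.44 -1.46]
[-1.6  5.9 -2.7] [1.03 0.89 0.46]
[0.0049518  0.14979771]
[-0.0595516   0.15563025]
```

```bash
cat > arc.py <<'E'
from where import *
def pt(th,x,z):
    dx,dz=x-90,z-62; return np.array([90+dx*np.cos(th)+dz*np.sin(th),0, 62-dx*np.sin(th)+dz*np.cos(th)])
s=robot.observe(); r=E('xyz',s['tool_rot']); g=mloc(s['tool_pos']-r.as_matrix()[:,2]*.011)
print('now in hood frame', pt(-.064,g[0],g[2]))
prev=np.array(g); prev[1]=0
seq=[(.10,-90.5),(.14,-90.5),(.2,-93),(.27,-96)]+[(t,-96) for t in np.arange(.35,1.40,.08)]
for th,x in seq:
    w=pt(th,x,103); d=w-prev; prev=w
    print(round(th,2),w.round(),(r.inv().apply(RM.apply(d))/10).round(2))
E
python3 arc.py
```

```text
now in hood frame [-91.3054642    0.         103.18869569]
0.1 [-86.   0. 121.] [-0.49 -0.   -0.46]
0.14 [-83.   0. 128.] [-0.49 -0.   -0.55]
0.2 [-81.   0. 139.] [-0.57 -0.   -0.93]
0.27 [-78.   0. 151.] [-0.74 -0.   -1.06]
0.35 [-71.   0. 164.] [-1.2  -0.   -0.93]
0.43 [-62.   0. 177.] [-1.27 -0.   -0.83]
0.51 [-52.   0. 189.] [-1.34 -0.   -0.73]
0.59 [-42.   0. 200.] [-1.39 -0.   -0.62]
0.67 [-30.   0. 210.] [-1.44 -0.   -0.51]
0.75 [-18.   0. 219.] [-1.47 -0.   -0.39]
0.83 [ -5.   0. 227.] [-1.5  -0.   -0.27]
0.91 [  8.   0. 234.] [-1.52 -0.   -0.15]
0.99 [ 22.   0. 240.] [-1.52 -0.   -0.03]
1.07 [ 37.   0. 245.] [-1.52 -0.    0.09]
1.15 [ 51.   0. 249.] [-1.51 -0.    0.21]
1.23 [ 66.   0. 251.] [-1.49 -0.    0.33]
1.31 [ 82.   0. 252.] [-1.45 -0.    0.45]
1.39 [ 97.   0. 252.] [-1.41 -0.    0.57]
```

Emit:
carry_out([
  [-0.16,0,-0.16,0,0,0,0],
  [-0.16,0,-0.16,0,0,0,0],
  [-0.16,0,-0.16,0,0,0,0],
  [-0.16,0,-0.17,0,0,0,0],
  [-0.16,0,-0.18,0,0,0,0],
  [-0.16,0,-0.18,0,0,0,0],
  [-0.2,0,-0.3,0,0,0,0],
  [-0.2,0,-0.3,0,0,0,0],
], force=30)

```text
time: 8.82
tool_pos: [0.5782, 0.0177, 0.1244]
tool_rot: [-3.14, 0.384, 2.99]
contact_force: [-0.6, 4.6, -4.1]
opening: 0.04
grip_force: 30.0
```

```bash
python3 - <<'E'
from where import *; where()
c=cams.read_camera('top')
u,v=np.meshgrid(np.arange(296,330),np.arange(135,165)); px=np.c_[u.ravel(),v.ravel()]
X=RM.inv().apply(cloud(c,px)-O); A=np.c_[X[:,0],np.ones(len(X))]
k=np.abs(X[:,2]-np.median(X[:,2]))<.012; print(np.linalg.lstsq(A[k],X[k,2],rcond=None)[0])
E
python3 arc.py | tail -14 | head -2
```

```text
t 8.82 grasp machine [-8.200e+01 -1.000e-01  1.346e+02] world [0.5741 0.0183 0.1346] tilt 68.0 F [-0.6  4.6 -4.1] open 0.04 q [-0.09  0.4   1.87 -0.05  0.5  -1.47]
[-0.17088224  0.16725696]
0.35 [-71.   0. 164.] [-1.21 -0.   -0.93]
0.43 [-62.   0. 177.] [-1.28 -0.   -0.83]
```

Emit:
carry_out([
  [-0.33,0,-0.46,0,0,0,0],
  [-0.33,0,-0.46,0,0,0,0],
  [-0.33,0,-0.46,0,0,0,0],
  [-0.6,0,-0.46,0,0,0,0],
  [-0.6,0,-0.46,0,0,0,0],
  [-0.42,0,-0.28,0,0,0,0],
  [-0.42,0,-0.28,0,0,0,0],
  [-0.42,0,-0.28,0,0,0,0],
])

```text
time: 9.53
tool_pos: [0.5991, 0.0145, 0.1673]
tool_rot: [-3.14, 0.386, 2.99]
contact_force: [-0.3, 5.2, -3.9]
opening: 0.0393
grip_force: 30.0
```

Emit:
carry_out([
  [-0.67,0,-0.37,0,0,0,0],
  [-0.67,0,-0.37,0,0,0,0],
  [-0.7,0,-0.31,0,0,0,0],
  [-0.7,0,-0.31,0,0,0,0],
  [-0.72,0,-0.25,0,0,0,0],
  [-0.72,0,-0.25,0,0,0,0],
  [-0.74,0,-0.2,0,0,0,0],
  [-0.74,0,-0.2,0,0,0,0],
])

```text
time: 10.2
tool_pos: [0.6427, 0.0079, 0.2099]
tool_rot: [-3.14, 0.386, 2.99]
contact_force: [-0.9, 5.0, -1.6]
opening: 0.0395
grip_force: 30.0
```

```bash
python3 - <<'E'
from where import *; where()
c=cams.read_camera('scene'); cv2.imwrite('pics/s1.png',cv2.resize(c['image'][90:290,240:520],None,fx=2.8,fy=2.8))
E
python3 arc.py | tail -8
```

```text
t 10.2 grasp machine [-1.680e+01  1.000e-01  2.201e+02] world [0.6386 0.0086 0.2201] tilt 67.9 F [-0.9  5.  -1.6] open 0.0395 q [-0.1   0.39  1.59 -0.03  0.78 -1.5 ]
0.83 [ -5.   0. 227.] [-1.5  -0.   -0.26]
0.91 [  8.   0. 234.] [-1.52 -0.   -0.14]
0.99 [ 22.   0. 240.] [-1.52 -0.   -0.02]
1.07 [ 37.   0. 245.] [-1.52 -0.    0.1 ]
1.15 [ 51.   0. 249.] [-1.51 -0.    0.22]
1.23 [ 66.   0. 251.] [-1.48 -0.    0.34]
1.31 [ 82.   0. 252.] [-1.45 -0.    0.46]
1.39 [ 97.   0. 252.] [-1.41 -0.    0.57]
```

View pics/s1.png

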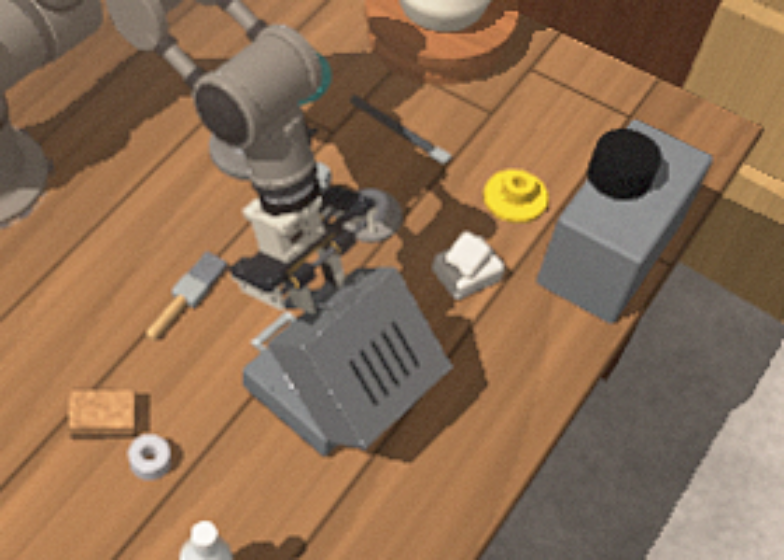

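The hood is well raised at crop (350,350) and held by its tab at (320,290), with the bar left behind at (270,335). I'll carry on along the arc.

Emit:
carry_out([
  [-0.75,0,-0.13,0,0,0,0],
  [-0.75,0,-0.13,0,0,0,0],
  [-0.76,0,-0.07,0,0,0,0],
  [-0.76,0,-0.07,0,0,0,0],
  [-0.76,0,-0.01,0,0,0,0],
  [-0.76,0,-0.01,0,0,0,0],
  [-0.76,0,0.05,0,0,0,0],
  [-0.76,0,0.05,0,0,0,0],
])

```text
time: 10.92
tool_pos: [0.6975, -0.0003, 0.2361]
tool_rot: [-3.14, 0.387, 2.99]
contact_force: [-1.4, 5.4, -0.8]
opening: 0.0398
grip_force: 30.0
```

Emit:
carry_out([
  [-0.75,0,0.11,0,0,0,0],
  [-0.75,0,0.11,0,0,0,0],
  [-0.74,0,0.17,0,0,0,0],
  [-0.74,0,0.17,0,0,0,0],
  [-0.72,0,0.23,0,0,0,0],
  [-0.72,0,0.23,0,0,0,0],
  [-0.7,0,0.28,0,0,0,0],
  [-0.7,0,0.28,0,0,0,0],
])

```text
time: 11.58
tool_pos: [0.7569, -0.0093, 0.2434]
tool_rot: [-3.14, 0.388, 2.99]
contact_force: [-0.2, 6.0, -0.8]
opening: 0.0391
grip_force: 30.0
```

```bash
python3 - <<'E'
from where import *; where()
E
```

```text
t 11.58 grasp machine [ 98.7   0.5 253.6] world [ 0.7528 -0.0087  0.2536] tilt 67.8 F [-0.2  6.  -0.8] open 0.0391 q [-0.11  0.57  1.2  -0.02  0.99 -1.52]
```

Emit:
carry_out([
  [-0.4,0,0.18,0,0,0,0],
  [-0.4,0,0.18,0,0,0,0],
  [0,0,0,0,0,0,1],
  [0,0,0,0,0,0,1],
  [0,0,0,0,0,0,1],
  [0,0,0,0,0,0,1],
  [0,0,0,0,0,0,1],
  [0,0,0,0,0,0,1],
])

```text
time: 12.25
tool_pos: [0.7651, -0.0114, 0.2436]
tool_rot: [-3.139, 0.389, 2.99]
contact_force: [-0.0, -0.6, 0.1]
opening: 0.075
grip_force: 0.0
```

Emit:
carry_out([
  [0,0,0,0,0,0,1],
  [0,0,0,0,0,0,1],
  [0,0,-1,0,0,0,1],
  [0,0,-2,0,0,0,1],
  [0,0,-2,0,0,0,1],
  [0,0,-2,0,0,0,1],
  [0,0,-2,0,0,0,1],
  [0,0,0,0,0,0,1],
])

```text
time: 12.92
tool_pos: [0.7318, -0.0056, 0.3334]
tool_rot: [-3.14, 0.398, 2.99]
contact_force: [-0.7, 0.6, 1.1]
opening: 0.0917
grip_force: 0.0
```

```bash
python3 - <<'E'
from where import *; where()
c=cams.read_camera('scene'); cv2.imwrite('pics/s2.png',cv2.resize(c['image'][90:290,240:520],None,fx=2.8,fy=2.8))
Rt=tool(np.radians(116.8),np.pi/2); p=np.array([.5493,.2983,.12]); print(ik(p,Rt,[.4,.4,1.6,0,1.2,-1.5])); rel(p,Rt)
E
```

```text
t 12.92 grasp machine [ 73.2   0.4 343.5] world [ 0.7276 -0.0049  0.3435] tilt 67.2 F [-0.7  0.6  1.1] open 0.0917 q [-0.1   0.47  1.12 -0.02  1.15 -1.52]
(array([ 3.76574548e-01,  6.18899570e-01,  1.39324140e+00, -1.01817015e-16,
        1.12945168e+00, -1.66197002e+00]), np.float64(1.8141727822908532e-15))
 shift cm [28.99 27.32 10.7 ] turn [-0.124  0.382 -0.611] then-frame shift [ 2.59 35.36 21.07]
```

View pics/s2.png

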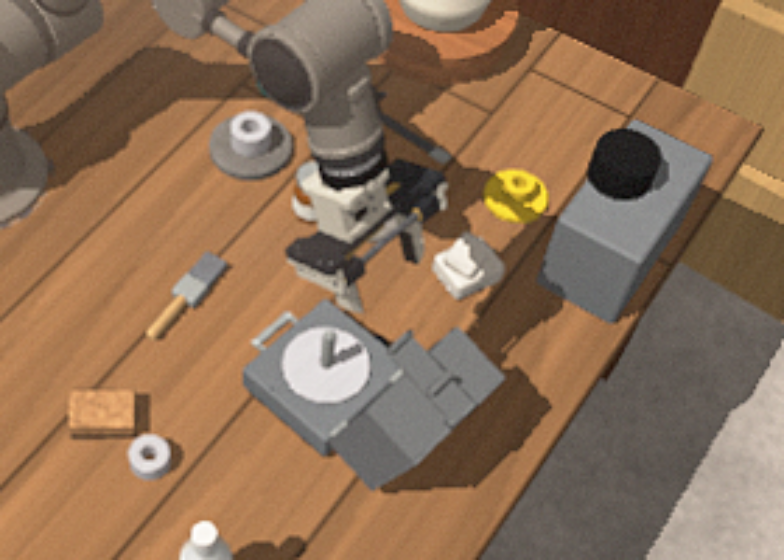

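The hood is fully open (crop (420,410)), and the platter and spindle are visible at crop (328,352). Next is the wheel.

Emit:
carry_out([
  [0,0,0,-0.02,0.063,-0.102,1],
  [0,0,0,-0.02,0.063,-0.102,1],
  [0,0,0,-0.02,0.063,-0.102,1],
  [0,0,0,-0.02,0.063,-0.102,1],
  [0,0,0,-0.02,0.063,-0.102,1],
  [0,0,0,-0.02,0.063,-0.102,1],
  [0,0,0,0,0,0,1],
  [0.26,3.5,0,0,0,0,1],
])

```text
time: 13.63
tool_pos: [0.7159, 0.019, 0.3205]
tool_rot: [-3.14, -0.007, -2.683]
contact_force: [1.2, 0.5, -0.6]
opening: 0.0918
grip_force: 0.0
```

Emit:
carry_out([
  [0.26,3.5,0,0,0,0,1],
  [0.26,3.5,0,0,0,0,1],
  [0.26,3.5,0,0,0,0,1],
  [0.26,3.5,0,0,0,0,1],
  [0.26,3.5,0,0,0,0,1],
  [0.26,3.5,0,0,0,0,1],
  [0.26,3.5,0,0,0,0,1],
  [0,0,0,0,0,0,1],
])

```text
time: 14.3
tool_pos: [0.5828, 0.2402, 0.3264]
tool_rot: [3.14, -0.001, -2.671]
contact_force: [0.8, 1.2, 0.5]
opening: 0.0917
grip_force: 0.0
```

```bash
python3 - <<'E'
from where import *; where()
Rt=tool(np.radians(116.8),np.pi/2); p=np.array([.5493,.2983,.022]); rel(p,Rt)
import m
for n in('top','scene'):
    c=cams.read_camera(n); np.save(n+'1.npy',c,allow_pickle=True)
    print(n,'spindle tip',proj(c,mw(10,0,142)),'seat',proj(c,mw(10,0,66)))
m.c=np.load('top1.npy',allow_pickle=True).item()
m.circ('whub',(195,240,172,215),.035,.05)
g,P=m.sel((280,345,120,190),.075,.15)
q=mloc(P[0]*0);X=RM.inv().apply(P-O)*1000; k=(abs(X[:,0]-10)<25)&(abs(X[:,1])<25)
print('spindle pts machine',np.c_[X[k],g[k]].round(0)[:40].tolist())
m.circ('platter',(275,350,110,195),.062,.070)
E
```

```text
t 14.3 grasp machine [-107.3  220.5  337.4] world [0.5828 0.2402 0.3374] tilt 89.9 F [0.8 1.2 0.5] open 0.0917 q [ 0.27  0.5   1.02  0.    1.62 -1.77]
 shift cm [ 0.32  6.65 30.45] turn [ 0.001 -0.001  0.003] then-frame shift [ 0.37  6.7  30.44]
hood 3376 [657.7   5.5] [169.9 177.2] 81.22 z 0.1496
tab 111 [574.3  21.9] [131.7  27.1] 81.1 z 0.1071
ledge 78 [574.3  21.9] [131.7  27. ] 81.05 z 0.1025
whub 149 encl 549.2 298.5 24.0 ell [549.4 297.9] [44.8 46.1] z 0.0413
wdisc 592 encl 547.7 300.4 51.9 ell [549.2 298.8] [95.9 97.1] z 0.0115
bigdisc 1229 encl 317.2 301.0 69.5 ell [317.3 301.2] [131.2 132.7] z 0.0152
bighub 323 encl 318.3 300.3 33.3 ell [317.5 300. ] [62.3 64.3] z 0.0558
jar 258 encl 468.3 256.8 26.9 ell [468.  257.1] [49.3 52.4] z 0.0845
collar 211 encl 541.9 -232.5 28.0 ell [ 542.3 -232.6] [52.  53.9] z 0.0298
block 578 [ 459.6 -228.3] [96.3 87.6] 38.02 z 0.0339
turq 1149 encl 277.4 474.3 68.1 ell [279.6 474.4] [127.1 129.7] z 0.0146
offcut 420 [724.7 293.1] [80.4 68.8] 64.41 z 0.0592
bottle 113 encl 715.3 -325.8 19.1 ell [ 714.5 -327. ] [27.2 36.9] z 0.188
top spindle ti
[... 965 characters left out ...]
 138.0, 311.0, 154.0], [5.0, 1.0, 144.0, 312.0, 154.0], [5.0, -1.0, 144.0, 313.0, 154.0], [6.0, -4.0, 145.0, 314.0, 154.0], [6.0, -7.0, 148.0, 315.0, 154.0], [5.0, 7.0, 122.0, 310.0, 155.0], [3.0, 4.0, 135.0, 311.0, 155.0], [2.0, 1.0, 144.0, 312.0, 155.0], [3.0, -2.0, 141.0, 313.0, 155.0], [5.0, -4.0, 133.0, 314.0, 155.0], [5.0, -7.0, 136.0, 315.0, 155.0], [3.0, 4.0, 117.0, 311.0, 156.0], [2.0, 1.0, 124.0, 312.0, 156.0], [2.0, -2.0, 128.0, 313.0, 156.0], [3.0, -5.0, 126.0, 314.0, 156.0], [5.0, -7.0, 117.0, 315.0, 156.0], [2.0, 4.0, 106.0, 311.0, 157.0], [2.0, 1.0, 110.0, 312.0, 157.0], [2.0, -2.0, 113.0, 313.0, 157.0]]
platter 1434 encl 665.0 -6.3 75.8 ell [666.3   2.2] [121.2 129.6] z 0.065
```

Emit:
carry_out([
  [0.16,3.32,0,0,0,0,1],
  [0.16,3.32,0,0,0,0,1],
  [0,0,3.6,0,0,0,1],
  [0,0,3.6,0,0,0,1],
  [0,0,3.6,0,0,0,1],
  [0,0,3.6,0,0,0,1],
  [0,0,3.6,0,0,0,1],
  [0,0,0,0,0,0,1],
])

```text
time: 15.07
tool_pos: [0.55, 0.289, 0.1382]
tool_rot: [-3.141, -0.016, -2.677]
contact_force: [-1.7, -0.1, -0.4]
opening: 0.0921
grip_force: 0.0
```

```bash
python3 - <<'E'
from where import *; where()
Rt=tool(np.radians(116.8),np.pi/2); p=np.array([.5492,.2984,.022]); rel(p,Rt)
E
```

```text
t 15.07 grasp machine [-147.   263.8  149.2] world [0.5502 0.2891 0.1492] tilt 89.1 F [-1.7 -0.1 -0.4] open 0.0921 q [ 0.36  0.61  1.36 -0.    1.19 -1.67]
 shift cm [-0.53  0.88 11.61] turn [-0.    -0.016 -0.004] then-frame shift [-0.35  0.88 11.62]
```

Emit:
carry_out([
  [0,0,0,0,0,0,1],
  [-0.35,0.88,0,0,0,0,1],
  [0,0,2.5,0,0,0,1],
  [0,0,2.5,0,0,0,1],
  [0,0,2.0,0,0,0,1],
  [0,0,1.5,0,0,0,1],
  [0,0,0,0,0,0,1],
  [0,0,0,0,0,0,1],
])

```text
time: 15.73
tool_pos: [0.5537, 0.3022, 0.0633]
tool_rot: [-3.14, 0.0, -2.674]
contact_force: [0.1, -0.2, -0.2]
opening: 0.0922
grip_force: 0.0
```

```bash
python3 - <<'E'
from where import *; where()
Rt=tool(np.radians(116.8),np.pi/2); p=np.array([.5492,.2984,.022]); rel(p,Rt)
E
```

```text
t 15.73 grasp machine [-145.5  277.3   74.3] world [0.5537 0.3022 0.0743] tilt 89.9 F [ 0.1 -0.2 -0.2] open 0.0922 q [ 0.38  0.7   1.42 -0.    1.02 -1.66]
 shift cm [ 0.58 -0.13  4.13] turn [-0.001  0.    -0.   ] then-frame shift [ 0.57 -0.13  4.13]
```

Emit:
carry_out([
  [0.57,-0.13,1.0,0,0,0,1],
  [0,0,1.0,0,0,0,1],
  [0,0,1.0,0,0,0,1],
  [0,0,0.8,0,0,0,1],
  [0,0,0.3,0,0,0,1],
  [0,0,0,0,0,0,1],
  [0,0,0,0,0,0,1],
  [0,0,0,0,0,0,0],
], force=30)

```text
time: 16.4
tool_pos: [0.5482, 0.2978, 0.0204]
tool_rot: [-3.14, -0.002, -2.674]
contact_force: [-0.9, -0.3, 1.0]
opening: 0.0889
grip_force: 0.4
```

Emit:
carry_out([
  [0,0,0,0,0,0,0],
  [0,0,0,0,0,0,0],
  [0,0,0,0,0,0,0],
  [0,0,0,0,0,0,0],
  [0,0,0,0,0,0,0],
  [0,0,0,0,0,0,0],
  [0,0,0,0,0,0,0],
  [0,0,0,0,0,0,0],
])

```text
time: 17.07
tool_pos: [0.5478, 0.2978, 0.0203]
tool_rot: [-3.141, -0.003, -2.674]
contact_force: [-1.5, 2.2, 2.2]
opening: 0.0482
grip_force: 30.3
```

```bash
python3 - <<'E'
from where import *; where(); print(robot.observe()['grip_force'])
E
```

```text
t 17.07 grasp machine [-150.7  272.1   31.3] world [0.5478 0.2978 0.0313] tilt 89.8 F [-1.5  2.2  2.2] open 0.0482 q [ 0.38  0.75  1.47 -0.    0.93 -1.66]
30.318496541422064
```

Emit:
carry_out([
  [0,0,-0.5,0,0,0,0],
  [0,0,-1.5,0,0,0,0],
  [0,0,-3,0,0,0,0],
  [0,0,-3,0,0,0,0],
  [0,0,-3,0,0,0,0],
  [0,0,-3,0,0,0,0],
  [0,0,-3,0,0,0,0],
  [0,0,-2,0,0,0,0],
], force=40)

```text
time: 17.73
tool_pos: [0.5487, 0.2977, 0.2131]
tool_rot: [-3.14, -0.001, -2.674]
contact_force: [1.6, -0.0, -2.0]
opening: 0.0477
grip_force: 40.2
```

Emit:
carry_out([
  [0,0,0,0,0,0.1,0],
  [0,0,0,0,0,0.1,0],
  [0,0,0,0,0,0.1,0],
  [0,0,0,0,0,0.1,0],
  [0,0,0,0,0,0.1,0],
  [0,0,0,0,0,0.12,0],
  [0,0,0,0,0,0,0],
  [0,0,0,0,0,0,0],
])

```text
time: 18.4
tool_pos: [0.548, 0.2976, 0.2097]
tool_rot: [-3.138, -0.003, 2.993]
contact_force: [-0.8, -0.5, -3.1]
opening: 0.0474
grip_force: 40.2
```

```bash
python3 - <<'E'
from where import *; where(); print(robot.observe()['grip_force'])
Rt=tool(YAW+np.pi/2,np.pi/2); p=mw(10,0,0)+[0,0,.195]+Rt.as_matrix()[:,0]*.0015; rel(p,Rt)
E
```

```text
t 18.4 grasp machine [-150.4  271.9  220.7] world [0.5481 0.2976 0.2207] tilt 89.7 F [-0.8 -0.5 -3.1] open 0.0474 q [ 0.38  0.55  1.27 -0.    1.33 -1.05]
40.16346131338423
 shift cm [-15.78 -27.25   1.53] turn [-0.004 -0.003  0.004] then-frame shift [-15.89 -27.19   1.47]
```

Emit:
carry_out([
  [0,0,0,-0.004,-0.003,0.004,0],
  [-1.6,-2.7,0,0,0,0,0],
  [-2,-3.4,0,0,0,0,0],
  [-2,-3.4,0,0,0,0,0],
  [-2,-3.4,0,0,0,0,0],
  [-2,-3.4,0,0,0,0,0],
  [-2,-3.4,0,0,0,0,0],
  [-1.6,-2.7,0,0,0,0,0],
])

```text
time: 19.07
tool_pos: [0.6444, 0.053, 0.2101]
tool_rot: [3.141, 0.002, 2.987]
contact_force: [0.3, 0.3, -3.5]
opening: 0.0477
grip_force: 40.1
```

Emit:
carry_out([
  [-1.2,-2.1,0,0,0,0,0],
  [-0.9,-1.5,0,0,0,0,0],
  [-0.55,-0.6,0,0,0,0,0],
  [0,0,0,0,0,0,0],
  [0,0,0,0,0,0,0],
  [0,0,0,0,0,0,0],
  [0,0,0,0,0,0,0],
  [0,0,0,0,0,0,0],
])

```text
time: 19.73
tool_pos: [0.6632, 0.0121, 0.2103]
tool_rot: [3.14, 0.001, 2.987]
contact_force: [0.3, -0.2, -3.3]
opening: 0.048
grip_force: 40.1
```

```bash
python3 - <<'E'
from where import *; where()
Rt=tool(YAW+np.pi/2,np.pi/2); p=mw(10,0,0)+[0,0,.18]+Rt.as_matrix()[:,0]*.0015; rel(p,Rt)
c=cams.read_camera('scene'); cv2.imwrite('pics/s3.png',cv2.resize(c['image'][150:270,290:450],None,fx=4,fy=4))
E
```

```text
t 19.73 grasp machine [  6.9   7.3 221.3] world [0.6631 0.012  0.2213] tilt 89.9 F [ 0.3 -0.2 -3.3] open 0.048 q [-0.1   0.62  1.14  0.    1.39 -1.51]
 shift cm [-0.15 -0.73  3.03] turn [ 0.001  0.001 -0.001] then-frame shift [-0.16 -0.73  3.03]
```

View pics/s3.png

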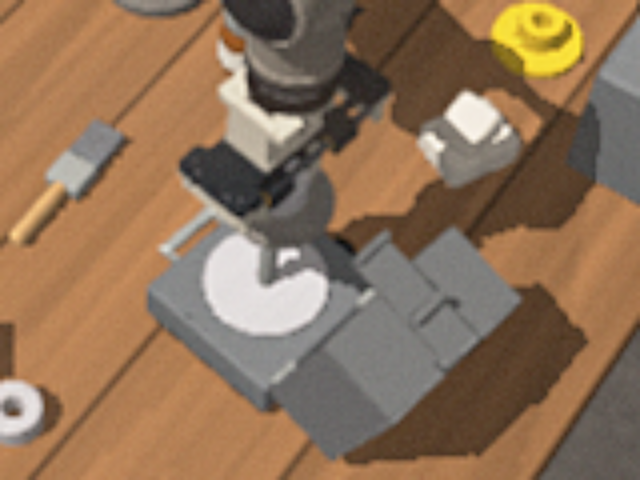

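The wheel is held level above the platter at crop (290,210), with the spindle at (268,262). I'll centre it and measure the rim.

Emit:
carry_out([
  [-0.16,-0.73,0,0,0,0,0],
  [0,0,1.5,0,0,0,0],
  [0,0,1.5,0,0,0,0],
  [0,0,0,0,0,0,0],
  [0,0,0,0,0,0,0],
  [0,0,0,0,0,0,0],
  [0,0,0,0,0,0,0],
  [0,0,0,0,0,0,0],
])

```text
time: 20.45
tool_pos: [0.6644, 0.0031, 0.1813]
tool_rot: [3.14, 0.003, 2.985]
contact_force: [0.7, -0.2, -2.6]
opening: 0.048
grip_force: 40.2
```

```bash
python3 - <<'E'
from where import *; where(); s=robot.observe(); zt=s['tool_pos'][2]-.0203+.012
Rt=tool(YAW+np.pi/2,np.pi/2); p=mw(10,0,0)+[0,0,.180]+Rt.as_matrix()[:,0]*.0015; rel(p,Rt)
for n in('top','scene'):
    c=cams.read_camera(n); v,u=np.mgrid[100:260,260:420]; px=np.c_[u.ravel(),v.ravel()]
    P=cloud(c,px); X=RM.inv().apply(P-O)*1000
    k=(abs(P[:,2]-zt)<.004)&(np.hypot(X[:,0]-10,X[:,1])<60); Q=X[k,:2]
    # outermost points by angular bin -> circle of R=50
    a=np.arctan2(Q[:,1],Q[:,0]-10); r=np.hypot(Q[:,0]-10,Q[:,1]); b=(a//.2).astype(int)
    rim=np.array([Q[b==i][np.argmax(r[b==i])] for i in set(b)]); rr=np.hypot(rim[:,0]-10,rim[:,1]); rim=rim[rr>43]
    f=lambda t:np.hypot(rim[:,0]-t[0],rim[:,1]-t[1])-t[2]
    o=least_squares(f,[10,0,49],loss='soft_l1'); o2=least_squares(lambda t:f([t[0],t[1],49]),[10,0],loss='soft_l1')
    print(n,k.sum(),len(rim),o.x.round(1),o2.x.round(1),(rim-[10,0]).round(0).tolist())
E
```

```text
t 20.45 grasp machine [  9.5  -1.4 192.3] world [0.6644 0.003  0.1923] tilt 89.8 F [ 0.7 -0.2 -2.6] open 0.048 q [-0.11  0.64  1.18  0.    1.32 -1.53]
 shift cm [0.11 0.14 0.13] turn [ 0.001  0.003 -0.003] then-frame shift [0.11 0.14 0.13]
top 159 12 [10.2 -2.1 47.4] [12.1 -2. ] [[-25.0, 38.0], [-33.0, 30.0], [-35.0, 30.0], [-42.0, 20.0], [-46.0, 11.0], [-47.0, 2.0], [-47.0, -3.0], [-45.0, -12.0], [-44.0, -17.0], [-36.0, -33.0], [-32.0, -38.0], [-25.0, -42.0]]
scene 153 14 [13.5 -4.7 49.7] [14.5 -4.7] [[50.0, 8.0], [49.0, 15.0], [43.0, 27.0], [35.0, 31.0], [26.0, 40.0], [20.0, 42.0], [13.0, 44.0], [54.0, -7.0], [19.0, -52.0], [26.0, -49.0], [32.0, -45.0], [40.0, -39.0], [49.0, -22.0], [52.0, -16.0]]
```

Emit:
carry_out([
  [0.11,0.14,0,0,0,0,0],
  [0,0,0.6,0,0,0,0],
  [0,0,0.6,0,0,0,0],
  [0,0,0.5,0,0,0,0],
  [0,0,0.5,0,0,0,0],
  [0,0,0.4,0,0,0,0],
  [0,0,0,0,0,0,0],
  [0,0,0,0,0,0,0],
])

```text
time: 21.22
tool_pos: [0.663, 0.0047, 0.1537]
tool_rot: [3.14, 0.001, 2.985]
contact_force: [-0.5, 0.2, -3.3]
opening: 0.0481
grip_force: 40.2
```

```bash
python3 - <<'E'
from where import *; where(); print(RM.inv().apply(robot.observe()['contact_force']).round(1))
E
```

```text
t 21.22 grasp machine [  7.9   0.  164.7] world [0.663  0.0047 0.1647] tilt 89.9 F [-0.5  0.2 -3.3] open 0.0481 q [-0.11  0.66  1.22  0.    1.26 -1.52]
[-0.5  0.1 -3.3]
```

Emit:
carry_out([
  [0,0,0.7,0,0,0,0],
  [0,0,0.7,0,0,0,0],
  [0,0,0.7,0,0,0,0],
  [0,0,0.7,0,0,0,0],
  [0,0,0.7,0,0,0,0],
  [0,0,0.5,0,0,0,0],
  [0,0,0,0,0,0,0],
  [0,0,0,0,0,0,0],
])

```text
time: 21.88
tool_pos: [0.6631, 0.0048, 0.1137]
tool_rot: [3.14, 0.001, 2.985]
contact_force: [0.1, 0.2, -3.1]
opening: 0.0478
grip_force: 40.2
```

```bash
python3 - <<'E'
from where import *; where(); print(RM.inv().apply(robot.observe()['contact_force']).round(1),robot.observe()['tool_pos'])
E
```

```text
t 21.88 grasp machine [7.900e+00 1.000e-01 1.247e+02] world [0.663  0.0048 0.1247] tilt 89.9 F [ 0.1  0.2 -3.1] open 0.0478 q [-0.11  0.7   1.26  0.    1.18 -1.52]
[ 0.   0.2 -3.1] [0.6630556  0.00477064 0.11368862]
```

Emit:
carry_out([
  [0,0,0.5,0,0,0,0],
  [0,0,0.5,0,0,0,0],
  [0,0,0.5,0,0,0,0],
  [0,0,0.4,0,0,0,0],
  [0,0,0.3,0,0,0,0],
  [0,0,0.2,0,0,0,0],
  [0,0,0.2,0,0,0,0],
  [0,0,0.1,0,0,0,0],
])

```text
time: 22.55
tool_pos: [0.6632, 0.0048, 0.0869]
tool_rot: [3.14, 0.001, 2.985]
contact_force: [1.0, -0.5, -3.7]
opening: 0.0479
grip_force: 40.2
```

```bash
python3 - <<'E'
from where import *; where(); print(RM.inv().apply(robot.observe()['contact_force']).round(1),robot.observe()['tool_pos'])
E
```

```text
t 22.55 grasp machine [ 8.1  0.1 97.9] world [0.6632 0.0048 0.0979] tilt 89.9 F [ 1.  -0.5 -3.7] open 0.0479 q [-0.11  0.72  1.29  0.    1.13 -1.52]
[ 1.  -0.3 -3.7] [0.66319814 0.00479398 0.08687122]
```

Emit:
carry_out([
  [0,0,0,0,0,0,1],
  [0,0,0,0,0,0,1],
  [0,0,0,0,0,0,1],
  [0,0,0,0,0,0,1],
  [0,0,0,0,0,0,1],
  [0,0,0,0,0,0,1],
  [0,0,-0.5,0,0,0,1],
  [0,0,-1.5,0,0,0,1],
])

```text
time: 23.22
tool_pos: [0.6619, 0.0049, 0.1053]
tool_rot: [3.14, -0.003, 2.985]
contact_force: [-0.4, -0.6, -0.2]
opening: 0.0908
grip_force: 0.0
```

Emit:
carry_out([
  [0,0,-2.5,0,0,0,1],
  [0,0,-3.5,0,0,0,1],
  [0,0,-3.5,0,0,0,1],
  [0,0,-3.5,0,0,0,1],
  [0,0,-2,0,0,0,1],
  [0,0,0,0,0,0,1],
  [0,0,0,0,0,0,1],
  [0,0,0,0,0,0,1],
])

```text
time: 23.88
tool_pos: [0.6624, 0.0047, 0.2561]
tool_rot: [3.14, -0.0, 2.985]
contact_force: [-0.2, -0.8, -0.5]
opening: 0.0917
grip_force: 0.0
```

```bash
python3 - <<'E'
from where import *; where()
Rt=tool(np.radians(90),np.pi/2); p=np.array([.5421,-.2325,.15]); print(ik(p,Rt,[-.4,.4,1.6,0,1.2,-2])[0].round(2)); rel(p,Rt)
c=cams.read_camera('scene'); cv2.imwrite('pics/s4.png',cv2.resize(c['image'][150:270,290:450],None,fx=4,fy=4))
E
```

```text
t 23.88 grasp machine [ 7.300e+00 -1.000e-01  2.671e+02] world [0.6624 0.0047 0.2671] tilt 89.9 F [-0.2 -0.8 -0.5] open 0.0917 q [-0.11  0.59  1.06  0.    1.49 -1.52]
[-0.53  0.53  1.47  0.    1.15 -2.1 ]
 shift cm [  8.19 -25.31  10.59] turn [ 0.001 -0.    -0.156] then-frame shift [ 12.03 -23.72  10.61]
```

View pics/s4.png

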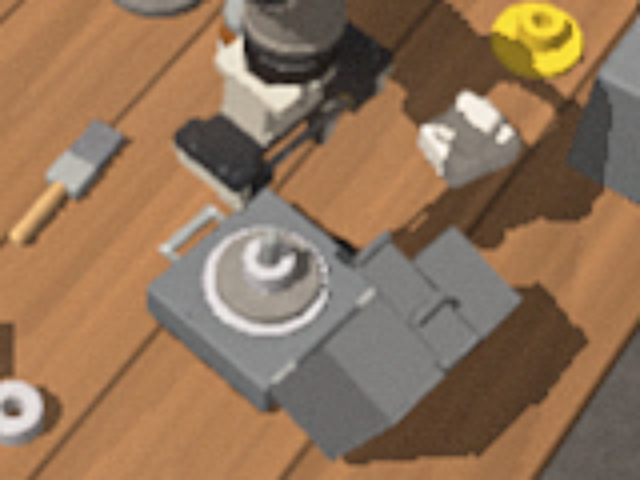

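The wheel is home on the platter: disc at crop (266,280), spindle through the hub at (268,255). Next is the collar.

Emit:
carry_out([
  [0,0,0,0,0,-0.078,1],
  [0,0,0,0,0,-0.078,1],
  [1.2,-2.4,0,0,0,0,1],
  [1.8,-3.5,0,0,0,0,1],
  [1.8,-3.5,0,0,0,0,1],
  [1.8,-3.5,0,0,0,0,1],
  [1.8,-3.5,0,0,0,0,1],
  [1.8,-3.5,0,0,0,0,1],
])

```text
time: 24.6
tool_pos: [0.5592, -0.1954, 0.2551]
tool_rot: [3.139, -0.001, -3.141]
contact_force: [0.7, -0.1, -0.6]
opening: 0.0915
grip_force: 0.0
```

Emit:
carry_out([
  [1.8,-3.5,0,0,0,0,1],
  [0,0,2.5,0,0,0,1],
  [0,0,2.5,0,0,0,1],
  [0,0,2.5,0,0,0,1],
  [0,0,2.5,0,0,0,1],
  [0,0,0,0,0,0,1],
  [0,0,0,0,0,0,1],
  [0,0,0,0,0,0,1],
])

```text
time: 25.27
tool_pos: [0.5435, -0.2294, 0.1574]
tool_rot: [3.141, 0.002, 3.141]
contact_force: [0.8, 0.2, -0.1]
opening: 0.0918
grip_force: 0.0
```

```bash
python3 - <<'E'
from where import *; where()
Rt=tool(np.radians(90),np.pi/2); p=np.array([.5422,-.2326,.012]); rel(p,Rt)
E
```

```text
t 25.27 grasp machine [ -74.5 -249.6  168.4] world [ 0.5435 -0.2294  0.1684] tilt 89.9 F [ 0.8  0.2 -0.1] open 0.0918 q [-0.53  0.53  1.45  0.    1.16 -2.1 ]
 shift cm [ 0.16 -0.33 14.54] turn [ 0.001  0.002 -0.   ] then-frame shift [ 0.13 -0.32 14.54]
```

Emit:
carry_out([
  [0.14,-0.32,2,0,0,0,1],
  [0,0,3,0,0,0,1],
  [0,0,3,0,0,0,1],
  [0,0,3,0,0,0,1],
  [0,0,2,0,0,0,1],
  [0,0,1,0,0,0,1],
  [0,0,0.5,0,0,0,1],
  [0,0,0,0,0,0,1],
])

```text
time: 25.93
tool_pos: [0.5424, -0.2325, 0.0122]
tool_rot: [3.141, 0.002, 3.142]
contact_force: [-0.0, -0.2, 0.3]
opening: 0.0917
grip_force: 0.0
```

Emit:
carry_out([
  [0,0,0,0,0,0,1],
  [0,0,0,0,0,0,0],
  [0,0,0,0,0,0,0],
  [0,0,0,0,0,0,0],
  [0,0,0,0,0,0,0],
  [0,0,0,0,0,0,0],
  [0,0,0,0,0,0,0],
  [0,0,0,0,0,0,0],
])

```text
time: 26.6
tool_pos: [0.5419, -0.2323, 0.0119]
tool_rot: [3.141, 0.002, 3.141]
contact_force: [-0.6, -0.2, 0.8]
opening: 0.0554
grip_force: 40.0
```

```bash
python3 - <<'E'
from where import *; where(); s=robot.observe(); print(s['grip_force'],s['tool_pos'])
E
```

```text
t 26.6 grasp machine [ -75.6 -252.7   22.9] world [ 0.5419 -0.2323  0.0229] tilt 89.9 F [-0.6 -0.2  0.8] open 0.0554 q [-0.54  0.71  1.58  0.    0.85 -2.11]
40.000626873224974 [ 0.54193058 -0.23233288  0.01186553]
```

Emit:
carry_out([
  [0,0,-1,0,0,0,0],
  [0,0,-3,0,0,0,0],
  [0,0,-3,0,0,0,0],
  [0,0,-3,0,0,0,0],
  [0,0,-3,0,0,0,0],
  [0,0,-3,0,0,0,0],
  [0,0,-3,0,0,0,0],
  [0,0,0,0,0,0.077,0],
])

```text
time: 27.27
tool_pos: [0.5438, -0.2337, 0.2089]
tool_rot: [-3.138, 0.011, 3.065]
contact_force: [0.3, 0.1, -1.5]
opening: 0.0557
grip_force: 40.0
```

Emit:
carry_out([
  [0,0,0,0,0,0.077,0],
  [0,0,0,0,0,0,0],
  [0,0,0,0,0,0,0],
  [0,0,0,0,0,0,0],
  [0,0,0,0,0,0,0],
  [0,0,0,0,0,0,0],
  [0,0,0,0,0,0,0],
  [0,0,0,0,0,0,0],
])

```text
time: 27.93
tool_pos: [0.5415, -0.2324, 0.2015]
tool_rot: [3.14, 0.001, 2.988]
contact_force: [0.5, -0.1, -2.3]
opening: 0.056
grip_force: 40.0
```

```bash
python3 - <<'E'
from where import *; where()
Rt=tool(YAW+np.pi/2,np.pi/2); p=mw(9.5,0,0)+[0,0,.18]; rel(p,Rt)
E
```

```text
t 27.93 grasp machine [ -76.  -252.9  212.5] world [ 0.5415 -0.2325  0.2125] tilt 89.9 F [ 0.5 -0.1 -2.3] open 0.056 q [-0.54  0.49  1.39  0.    1.26 -1.95]
 shift cm [-8.53 25.29  2.19] turn [ 0.001  0.001 -0.001] then-frame shift [-8.55 25.29  2.15]
```

Emit:
carry_out([
  [-0.8,2.4,0,0,0,0,0],
  [-1.2,3.6,0,0,0,0,0],
  [-1.2,3.6,0,0,0,0,0],
  [-1.2,3.6,0,0,0,0,0],
  [-1.2,3.6,0,0,0,0,0],
  [-1.2,3.6,0,0,0,0,0],
  [-0.9,2.6,0,0,0,0,0],
  [-0.6,1.6,0,0,0,0,0],
])

```text
time: 28.6
tool_pos: [0.6623, 0.0014, 0.2018]
tool_rot: [3.139, 0.001, 2.99]
contact_force: [0.2, -0.6, -1.9]
opening: 0.0556
grip_force: 40.0
```

Emit:
carry_out([
  [-0.25,0.69,0,0,0,0,0],
  [0,0,1,0,0,0,0],
  [0,0,1,0,0,0,0],
  [0,0,0,0,0,0,0],
  [0,0,0,0,0,0,0],
  [0,0,0,0,0,0,0],
  [0,0,0,0,0,0,0],
  [0,0,0,0,0,0,0],
])

```text
time: 29.27
tool_pos: [0.6651, 0.0037, 0.1827]
tool_rot: [3.14, 0.002, 2.987]
contact_force: [-0.0, 0.5, -1.7]
opening: 0.0555
grip_force: 40.0
```

```bash
python3 - <<'E'
from where import *; where()
Rt=tool(YAW+np.pi/2,np.pi/2); p=mw(9.5,0,0)+[0,0,.15]; rel(p,Rt)
E
```

```text
t 29.27 grasp machine [ 10.1  -0.7 193.7] world [0.665  0.0036 0.1937] tilt 89.8 F [-0.   0.5 -1.7] open 0.0555 q [-0.11  0.64  1.17  0.    1.33 -1.53]
 shift cm [0.07 0.07 3.27] turn [ 0.001  0.002 -0.002] then-frame shift [0.06 0.07 3.27]
```

Emit:
carry_out([
  [0.06,0.07,0,0,0,0,0],
  [0,0,0.7,0,0,0,0],
  [0,0,0.7,0,0,0,0],
  [0,0,0.6,0,0,0,0],
  [0,0,0.6,0,0,0,0],
  [0,0,0.6,0,0,0,0],
  [0,0,0,0,0,0,0],
  [0,0,0,0,0,0,0],
])

```text
time: 29.93
tool_pos: [0.6643, 0.0052, 0.1495]
tool_rot: [3.14, 0.0, 2.987]
contact_force: [-0.5, 0.3, -2.1]
opening: 0.0561
grip_force: 40.0
```

```bash
python3 - <<'E'
from where import *; where(); print(RM.inv().apply(robot.observe()['contact_force']).round(1))
E
```

```text
t 29.93 grasp machine [  9.1   0.6 160.5] world [0.6643 0.0051 0.1605] tilt 89.9 F [-0.5  0.3 -2.1] open 0.0561 q [-0.11  0.67  1.22  0.    1.26 -1.53]
[-0.5  0.2 -2.1]
```

Emit:
carry_out([
  [0,0,0.5,0,0,0,0],
  [0,0,0.5,0,0,0,0],
  [0,0,0.5,0,0,0,0],
  [0,0,0.5,0,0,0,0],
  [0,0,0.4,0,0,0,0],
  [0,0,0.3,0,0,0,0],
  [0,0,0.15,0,0,0,0],
  [0,0,0,0,0,0,0],
])

```text
time: 30.6
tool_pos: [0.6644, 0.0052, 0.1211]
tool_rot: [3.14, 0.001, 2.987]
contact_force: [0.3, 0.2, -2.7]
opening: 0.0556
grip_force: 40.0
```

```bash
python3 - <<'E'
from where import *; where(); print(robot.observe()['tool_pos'],RM.inv().apply(robot.observe()['contact_force']).round(1))
E
```

```text
t 30.6 grasp machine [  9.2   0.6 132.1] world [0.6644 0.0051 0.1321] tilt 89.9 F [ 0.3  0.2 -2.7] open 0.0556 q [-0.11  0.69  1.25  0.    1.2  -1.53]
[0.66437155 0.00515481 0.12112578] [ 0.3  0.2 -2.7]
```

Threaded onto the spindle, about 1 mm above home. I'll ease it down, release and rise.

Emit:
carry_out([
  [0,0,0.08,0,0,0,0],
  [0,0,0,0,0,0,0],
  [0,0,0,0,0,0,1],
  [0,0,0,0,0,0,1],
  [0,0,0,0,0,0,1],
  [0,0,0,0,0,0,1],
  [0,0,0,0,0,0,1],
  [0,0,0,0,0,0,1],
])

```text
time: 31.27
tool_pos: [0.6646, 0.0051, 0.121]
tool_rot: [3.14, 0.002, 2.987]
contact_force: [-0.3, -0.8, -0.1]
opening: 0.0898
grip_force: 0.0
```

Emit:
carry_out([
  [0,0,0,0,0,0,1],
  [0,0,-1,0,0,0,1],
  [0,0,-2.5,0,0,0,1],
  [0,0,-3.5,0,0,0,1],
  [0,0,-3.5,0,0,0,1],
  [0,0,-2,0,0,0,1],
  [0,0,0,0,0,0,1],
  [0,0,0,0,0,0,1],
])

```text
time: 31.93
tool_pos: [0.6649, 0.005, 0.248]
tool_rot: [3.14, 0.005, 2.987]
contact_force: [0.3, -0.0, -0.1]
opening: 0.0919
grip_force: 0.0
```

Emit:
carry_out([
  [3,0,0,0,0,0,1],
  [3,0,0,0,0,0,1],
  [3,0,0,0,0,0,1],
  [3,0,0,0,0,0,1],
  [3,0,0,0,0,0,1],
  [0,0,0,0,0,0,1],
  [0,0,0,0,0,0,1],
  [0,0,0,0,0,0,1],
])

```text
time: 32.6
tool_pos: [0.5166, 0.0279, 0.2453]
tool_rot: [3.14, 0.001, 2.987]
contact_force: [0.2, -0.8, -0.2]
opening: 0.0913
grip_force: 0.0
```

```bash
python3 - <<'E'
from where import *; where()
import io,contextlib
with contextlib.redirect_stdout(io.StringIO()): import m
m.c=cams.read_camera('top')
m.circ('collar top',(285,345,130,180),.134,.143)
m.circ('wheel disc',(280,350,120,195),.074,.083)
print('expect',mw(10,0,138))
c=cams.read_camera('scene'); cv2.imwrite('pics/s5.png',cv2.resize(c['image'][150:270,290:450],None,fx=4,fy=4))
E
```

```text
t 32.6 grasp machine [-140.4    0.6  256.3] world [0.5166 0.0279 0.2563] tilt 89.9 F [ 0.2 -0.8 -0.2] open 0.0913 q [-0.09  0.32  1.53  0.    1.29 -1.51]
collar top 223 encl 665.0 4.5 27.7 ell [665.    4.6] [51.4 52.9] z 0.138
wheel disc 421 encl 665.3 4.0 49.6 ell [666.4   3.9] [89.5 96.2] z 0.0781
expect [0.66508282 0.00437359 0.138     ]
```

View pics/s5.png

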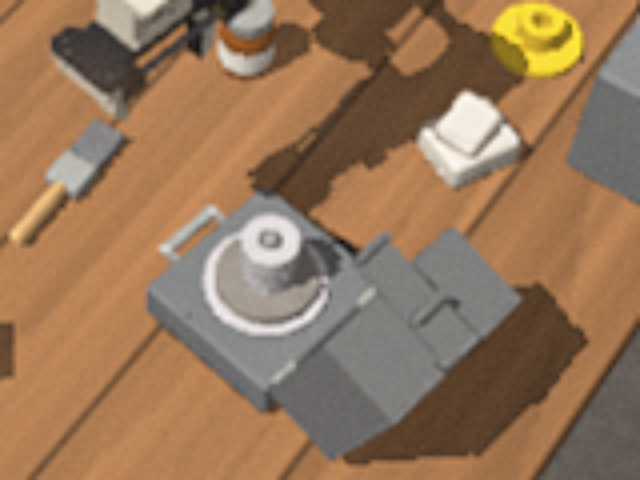

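The collar sits on the hub at crop (270,245), with its top at 138 mm and the disc top at 78 mm, both centred and as expected. The hood is open, so I'm handing in.

```bash
python3 -c "
from cell import robot
print(robot.hand_in())"
```

```text
the job is handed in; nothing more can be done
None
```

I handed the job in at about 33 s of robot time: the hood is tipped fully open, and the wheel and collar are home on the spindle and released. The final camera check matched the expected heights and centring, and no verdict came back from the hand-in.

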